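# Return the measuring cylinders to their holders

## Robot

A 7-joint arm with a two-finger parallel gripper is mounted at the origin on a cart in front of the work surface, level with it; the furniture and walls round the work are solid. World frame = base frame: x ahead of the robot, y to its left, z up, the work surface at z = 0. Lengths are in m, angles in rad, forces in N, time in s.
With the tool pointing down it reaches from about 0.425 to 0.825 m from the base axis. Payload 3.6 kg.
Tool frame: the origin (TCP) lies where the fingers leave the gripper's body, on its centre line; the fingertips stand 73 mm ahead of it and the grasp point (between the pads) lies 54 mm ahead of it; x points along the fingers, y is the direction in which the jaws open and shut, and the axes are right-handed (so a half turn about x gives the same grasp; the last joint's range is limited). The gripper opens to 85 mm and grips with 20 to 120 N. Pads are 22 mm wide; open, the fingers measure 114 mm over their backs; the gripper's body (76 mm by 85 mm) begins 54 mm behind the grasp point. The pads swing forward as they close: fully open they stand 13 mm farther back than shut.
Start: joints at [-1.149, 0.615, -0.013, 1.423, 0.008, 1.103, -0.04], TCP at [0.282, 0.586, 0.304] pointing down, gripper open.
Joint ranges: [-3.12, 3.12], [-0.3, 2.06], [-1.34, 1.32], [0.26, 2.42], [-1.36, 4.5], [0.01, 1.98], [-2.84, 2.84]. Speed limits (rad/s): [2.79, 2.79, 3.14, 3.14, 3.14, 3.14, 3.14].

## Interface

Orientations are given as a unit quaternion [x, y, z, w].
In Python, from station import arm, snapshot, camera_info, ticket gives the robot as it stands. Calls block until the motion is done:
- arm.movep(position, orientation): joint-space move of the TCP to a pose.
- arm.line_to(position, velocity=0.15, ori=None): straight line of the TCP; ori=None keeps the orientation; velocity is the mean speed in m/s.
- arm.move_j(angles): joint-space move.
- arm.move_gripper(opening, effort=None): opening from 0.0 (shut) to 1.0 (fully open); effort is the grip in N (None keeps the last); returns when the fingers have stopped.
- arm.pause(seconds).
- arm.ik(position, orientation): joint angles nearest the present ones, or None.
- snapshot(name): name is "side" or "top"; returns the picture (384x512x3 uint8, blue, green, red); there is no depth.
- camera_info(name): a dict with "fx", "fy", "cx", "cy" (pixels), "dist_coeffs" ([k1, k2, p1, p2, k3] as OpenCV has them; the pictures are not rectified), "R" (3x3) and "t" (3): a world point X has camera coordinates R X + t. Camera axes: x right, y down, z forward; pixel columns grow to the right and rows downward; lengths in m; the calibration is good to about 2 mm. A picture is of the moment at which its call begins. camera_info takes no time and is no camera call.
A pose or a line that the arm cannot do raises arm.MotionError and nothing moves.
- ticket.finish_job(): hands the job in, once; it reports no verdict.
Readings, each from a call of its own:
- arm.read_time(): time.
- arm.read_joint_positions(): joint angles.
- arm.read_dq(): joint speeds.
- arm.read_effort(): joint torques, N m.
- arm.read_tool_pos(): TCP position.
- arm.read_eef_rot(): TCP orientation.
- arm.read_ft_force(): force on the tool from outside, world axes, zero at the start.
- arm.read_wrist_torque(): the same for the moment, N m.
- arm.read_opening(): opening from 0.0 (shut) to 1.0 (fully open).
Only numpy, scipy, OpenCV 4.12 (cv2) and the standard library are available. Lean on these libraries where they do the work, as an engineer would, in place of code of your own. Each camera call takes 0.05 s, during which the arm holds its last target.

## Task

Put the three measuring cylinders away so that each stands upright in the well of the holder made for its size: small in small, medium in medium, large in large. The small and medium ones now stand in holders one size too big, so free the wells in turn. The glass is fragile: keep the cylinders upright, set each down gently rather than dropping it, and leave the flask and the glass bottle where they are.

Things in the scene. Friction and masses are not known exactly. Their poses are not given: they have to be found in the camera images.
- cylinder_small: The small one of three clear glass measuring cylinders with blue graduation lines: 144 mm tall, a straight round tube 25 mm in diameter from foot to mouth (grip it there, e.g. 20 to 25 mm below the mouth), on a hexagonal foot 40 x 46 mm across and 9 mm thick. Origin: centre of the foot's underside; z points up to the mouth. At the start it stands in the well of the medium holder.
- cylinder_medium: The medium one of three clear glass measuring cylinders with blue graduation lines: 185 mm tall, a straight round tube 33 mm in diameter from foot to mouth (grip it there, e.g. 20 to 25 mm below the mouth), on a hexagonal foot 52 x 60 mm across and 9 mm thick. Origin: centre of the foot's underside; z points up to the mouth. At the start it stands in the well of the large holder.
- cylinder_large: The large one of three clear glass measuring cylinders with blue graduation lines: 263 mm tall, a straight round tube 41.6 mm in diameter from foot to mouth (grip it there, e.g. 20 to 25 mm below the mouth), on a hexagonal foot 66 x 76 mm across and 9 mm thick. Origin: centre of the foot's underside; z points up to the mouth. At the start it stands on the bench, in the front row nearer the robot.
- holder_small: The small one of three round grey holders, fixed to the bench in a row behind the front row, each with a shallow open well with a black rubber floor. Well 58 mm in diameter inside, rim 18 mm above the bench, floor 6 mm above the bench; 86 mm in diameter overall at its flange. Made for the small cylinder. Origin: on the axis at bench level; z up.
- holder_medium: The medium one of three round grey holders, fixed to the bench in a row behind the front row, each with a shallow open well with a black rubber floor. Well 76 mm in diameter inside, rim 18 mm above the bench, floor 6 mm above the bench; 104 mm in diameter overall at its flange. Made for the medium cylinder. Origin: on the axis at bench level; z up.
- holder_large: The large one of three round grey holders, fixed to the bench in a row behind the front row, each with a shallow open well with a black rubber floor. Well 94 mm in diameter inside, rim 18 mm above the bench, floor 6 mm above the bench; 122 mm in diameter overall at its flange. Made for the large cylinder. Origin: on the axis at bench level; z up.
- flask: Bystander: conical glass flask, 64 mm across the base, 100 mm tall, standing in the front row. Origin: centre of the underside, z up. Must stay where it is.
- glass_bottle: Bystander: clear glass laboratory bottle with a threaded neck, 60 mm in diameter, 122 mm tall, standing in the front row. Origin: centre of the underside, z up. Must stay where it is.

How it is judged:
By the outcome, as a careful person would: the job done as asked, in the order asked, and still so for the second after the job is handed in, with the robot touching nothing.
It also fails if it takes over 90 s, if anything falls off the work surface, if the arm or the gripper's body presses on something with over 40 N, if the wrist force passes 120 N, or if a joint passes its speed limit or range.

## Working session

There is one attempt and no reset: what is moved stays moved. The work goes in short steps, each a Python script; the robot and the scene stay as the last script left them, time stands still between calls to the robot, and variables do not carry over. Pictures are saved under pics/ and viewed, and the job is handed in when it is done.

```bash
ls; mkdir -p pics; python3 - <<'E'
from station import arm, snapshot, camera_info
import cv2
for n in("side","top"):
    cv2.imwrite(f"pics/{n}0.png",snapshot(n)); c=camera_info(n); print(n,c)
    import numpy as np
    print(-np.array(c["R"]).T@np.array(c["t"]))
print(arm.read_eef_rot(),arm.read_time(),arm.read_tool_pos())
E
```

```text
pics
side {'fx': 446.9098891119173, 'fy': 446.9098891119173, 'cx': 252.5261359579656, 'cy': 200.50413232136424, 'dist_coeffs': array([-0.17169222,  0.        ,  0.        ,  0.        ,  0.        ]), 'R': array([[-0.9971868 , -0.07236927,  0.01952359],
       [-0.06326091,  0.67283252, -0.73708511],
       [ 0.04020621, -0.73624662, -0.67551785]]), 't': array([0.55302027, 0.05192125, 1.00226143])}
[0.51445196 0.74299897 0.70451893]
top {'fx': 391.8183027590931, 'fy': 391.8183027590931, 'cx': 252.25623616340755, 'cy': 194.08463079246377, 'dist_coeffs': array([-0.13628563,  0.        ,  0.        ,  0.        ,  0.        ]), 'R': array([[ 0.15001853, -0.98863714,  0.00954211],
       [-0.92729185, -0.14404467, -0.34551551],
       [ 0.34296395,  0.04298541, -0.93836453]]), 't': array([-0.06689549,  0.53042921,  0.78753272])}
[ 0.23180292 -0.02358228  0.92290261]
[ 0.15652009  0.68955926 -0.15813499  0.68920448] 0.1 [0.28178492 0.58516829 0.30284641]
```

View pics/side0.png

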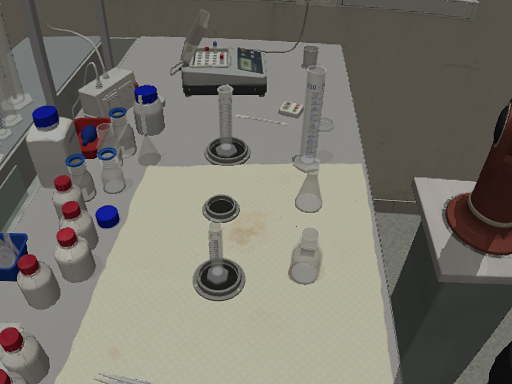

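View pics/top0.png

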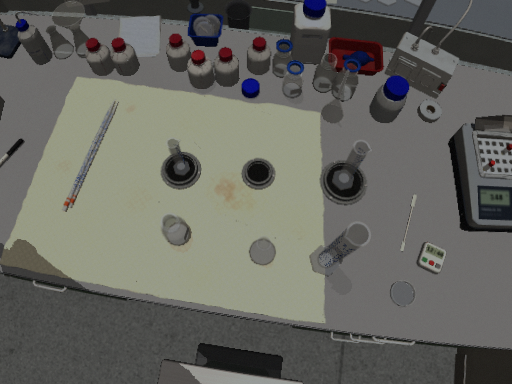

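Side view: large holder with the medium cylinder is at (227,150), the empty small holder at (221,208), and the medium holder with the small cylinder at (218,278). The large cylinder is at (306,163), flask at (308,205), bottle at (305,270). Enlarging crops next.

```bash
python3 - <<'E'
import cv2
t=cv2.imread("pics/top0.png"); s=cv2.imread("pics/side0.png")
def c(im,x,y,w,h,k,n): cv2.imwrite(n,cv2.resize(im[y:y+h,x:x+w],None,fx=k,fy=k,interpolation=cv2.INTER_CUBIC))
c(t,150,120,240,170,3.33,"pics/t1.png")
c(s,180,60,160,240,2.5,"pics/s1.png")
E
```

```text
(no output)
```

View pics/t1.png

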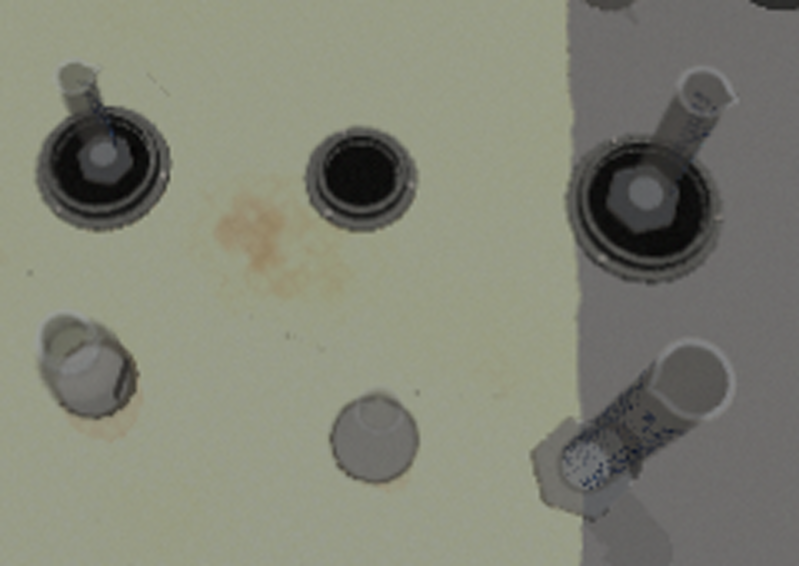

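View pics/s1.png

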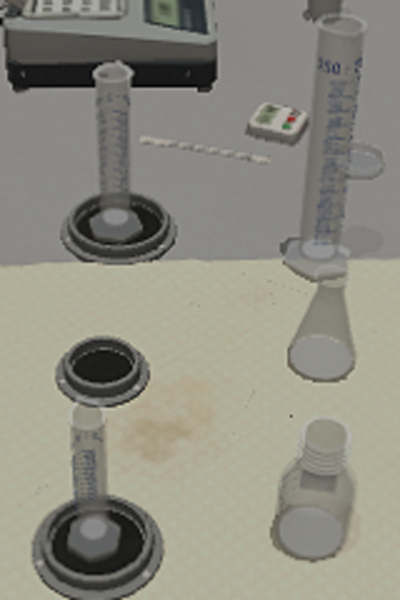

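The crops show the mouths, feet and holders clearly. I'll cast rays from them.

```bash
cat > h.py <<'E'
import numpy as np, cv2
from station import arm, snapshot, camera_info, ticket
def ray(n,p):
    c=camera_info(n);K=np.array([[c["fx"],0,c["cx"]],[0,c["fy"],c["cy"]],[0,0,1.]])
    u=cv2.undistortPoints(np.array([[p]],float),K,np.array(c["dist_coeffs"]))[0,0]
    R=np.array(c["R"]);return -R.T@np.array(c["t"]),R.T@np.array([u[0],u[1],1])
def plane(n,p,z):
    o,d=ray(n,p);return o+d*(z-o[2])/d[2]
def proj(n,P):
    c=camera_info(n);K=np.array([[c["fx"],0,c["cx"]],[0,c["fy"],c["cy"]],[0,0,1.]])
    return cv2.projectPoints(np.array(P,float).reshape(-1,3),cv2.Rodrigues(np.array(c["R"]))[0],np.array(c["t"]),K,np.array(c["dist_coeffs"]))[0].reshape(-1,2)
E
python3 - <<'E'
from h import *
T=lambda x,y:(150+x/3.333-.35,120+y/3.333-.35)
S=lambda x,y:(180+x/2.5-.3,60+y/2.5-.3)
np.set_printoptions(precision=4,suppress=True)
for nm,z,t,s in [("s mouth",.150,T(77,75),S(88,414)),("m mouth",.191,T(706,92),S(113,72)),("l mouth",.263,T(692,380),S(341,26)),
 ("s foot",.010,T(104,158),S(93,538)),("m foot",.010,T(642,200),S(117,221)),("l foot",.004,T(583,470),S(315,262)),
 ("hs rim",.018,T(361,173),S(103,367)),("flask",0,T(372,450),S(321,358)),("bottle",0,T(97,378),S(310,535))]:
    print(nm,plane("top",t,z)[:2],plane("side",s,z)[:2])
# holders: dark well floor & silhouettes
for n in("top","side"):
    im=cv2.imread(f"pics/{n}0.png").max(2)
    m=(im<45).astype(np.uint8)
    if n=="top": m[:,:150]=0;m[:120]=0;m[230:]=0;m[:,390:]=0
    else: m[:,:190]=0;m[:,260:]=0;m[:130]=0;m[310:]=0
    k,l,st,c=cv2.connectedComponentsWithStats(m)
    for i in range(1,k):
        if st[i,4]>60: print(n,st[i],c[i])
E
```

```text
s mouth [0.6088 0.205 ] [0.6077 0.2081]
m mouth [ 0.6393 -0.2027] [ 0.6388 -0.203 ]
l mouth [ 0.4281 -0.1865] [ 0.4312 -0.1788]
s foot [0.6102 0.2097] [0.6095 0.207 ]
m foot [ 0.6392 -0.202 ] [ 0.6391 -0.2119]
l foot [ 0.4274 -0.1765] [ 0.4303 -0.1695]
hs rim [0.6245 0.0127] [0.6244 0.0212]
flask [ 0.4203 -0.0256] [ 0.4266 -0.0287]
bottle [0.4418 0.1802] [0.4389 0.1814]
top [165 154  30  28 408] [179.152 168.402]
top [247 161  23  21 357] [257.8711 171.1709]
top [327 163  36  34 574] [344.8206 181.2422]
side [229 142  16  16 107] [237.8692 149.1028]
side [209 200  24  13 232] [220.5043 206.1897]
side [201 264  37  26 378] [219.6693 278.9497]
```

```bash
cat > ov.py <<'E'
from h import *
def ov(n,im,items,box,k,out):
    x,y,w,h=box
    c=cv2.resize(im[y:y+h,x:x+w],None,fx=k,fy=k,interpolation=cv2.INTER_CUBIC)
    a=np.linspace(0,2*np.pi,61)
    for cx,cy,z,r,col in items:
        P=proj(n,np.c_[cx+r*np.cos(a),cy+r*np.sin(a),0*a+z])
        cv2.polylines(c,[np.round((P-[x,y]+.5)*k).astype(int)],True,col,1)
    cv2.imwrite(out,c)
E
python3 - <<'E'
from ov import *
it=[]
for x,y,wr,fr in[(.6245,.0155,.029,.043),(.6105,.2075,.038,.052),(.6385,-.205,.047,.061)]:
    it+=[(x,y,.018,wr,(0,255,255)),(x,y,0.003,fr,(0,255,0))]
it+=[(.609,.207,.150,.0125,(0,0,255)),(.639,-.203,.191,.0165,(0,0,255)),(.4295,-.183,.263,.0208,(0,0,255)),(.4285,-.175,.009,.0208,(255,0,255))]
ov("top",cv2.imread("pics/top0.png"),it,(150,120,240,160),3.33,"pics/ot.png")
ov("side",cv2.imread("pics/side0.png"),it,(180,60,160,240),2.5,"pics/os.png")
E
```

```text
(no output)
```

View pics/ot.png

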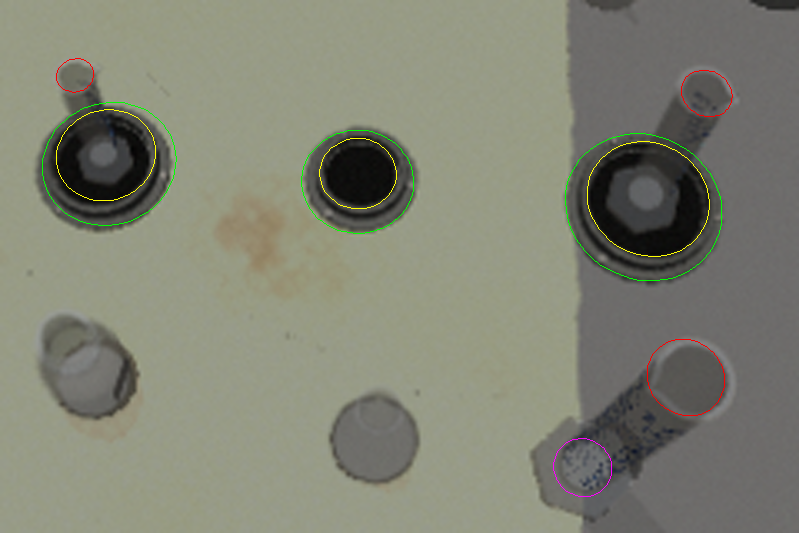

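View pics/os.png

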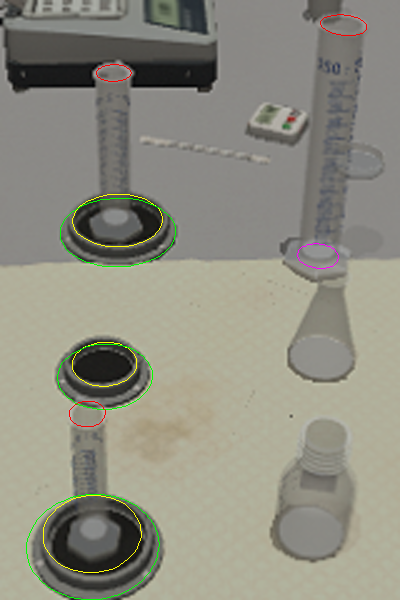

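```bash
cat >> h.py <<'E'
from scipy.spatial.transform import Rotation as Ro
def q(a):
    y=np.array([np.cos(a),np.sin(a),0]);x=np.array([0,0,-1.]);return Ro.from_matrix(np.c_[x,y,np.cross(x,y)]).as_quat()
E
python3 - <<'E'
from h import *
R=Ro.from_quat(arm.read_eef_rot()).as_matrix();print(R.round(2))
W={"s":(.6075,.207,.182),"s2":(.625,.012,.182),"sup":(.6075,.207,.25),"m":(.639,-.203,.223),"mup":(.639,-.203,.36),"mid":(.53,0,.36),"m2":(.608,.21,.223),"m2up":(.608,.21,.36),"l":(.429,-.18,.295),"lup":(.429,-.18,.345),"labove":(.429,-.18,.39),"l2":(.6385,-.2055,.301),"l2up":(.6385,-.2055,.39)}
for d in range(-90,90,15):
    r={k:arm.ik(p,q(np.radians(d))) for k,p in W.items()}
    print(d,[k for k in r if r[k] is None], [None if v is None else round(float(v[6]),1) for v in r.values()])
print(arm.read_time())
E
```

```text
[[-0.    0.43  0.9 ]
 [-0.    0.9  -0.43]
 [-1.   -0.    0.  ]]
-90 [] [-1.5, -1.1, -1.5, -0.8, -0.9, -1.2, -1.5, -1.6, -0.4, -0.6, -0.8, -0.9, -0.9]
-75 [] [-1.2, -0.9, -1.3, -0.6, -0.7, -1.0, -1.3, -1.4, -0.2, -0.4, -0.5, -0.6, -0.7]
-60 [] [-1.0, -0.7, -1.1, -0.4, -0.4, -0.8, -1.1, -1.1, -0.0, -0.2, -0.3, -0.4, -0.4]
-45 [] [-0.8, -0.4, -0.9, -0.1, -0.2, -0.6, -0.8, -0.9, 0.2, 0.0, -0.1, -0.2, -0.2]
-30 [] [-0.6, -0.2, -0.6, 0.1, 0.0, -0.3, -0.6, -0.7, 0.4, 0.2, 0.2, 0.1, 0.0]
-15 [] [-0.4, -0.0, -0.4, 0.3, 0.3, -0.1, -0.4, -0.4, 0.6, 0.5, 0.4, 0.3, 0.3]
0 [] [-0.2, 0.2, -0.2, 0.5, 0.5, 0.2, -0.2, -0.2, 0.8, 0.7, 0.6, 0.5, 0.5]
15 [] [0.0, 0.4, 0.0, 0.8, 0.8, 0.4, 0.0, 0.0, 1.0, 0.9, 0.9, 0.8, 0.8]
30 [] [0.3, 0.6, 0.3, 1.0, 1.0, 0.6, 0.2, 0.2, 1.2, 1.2, 1.1, 1.0, 1.0]
45 [] [0.5, 0.8, 0.5, 1.2, 1.3, 0.9, 0.5, 0.5, 1.4, 1.4, 1.4, 1.2, 1.3]
60 [] [0.7, 1.0, 0.7, 1.4, 1.5, 1.1, 0.7, 0.7, 1.6, 1.6, 1.6, 1.5, 1.5]
75 [] [0.9, 1.3, 0.9, 1.7, 1.7, 1.3, 0.9, 0.9, 1.9, 1.9, 1.9, 1.7, 1.8]
0.1
```

```bash
cat >> h.py <<'E'
Q=q(np.pi/2)
def st(m=""): print(m,"t",round(arm.read_time(),2),"tcp",np.round(arm.read_tool_pos(),4),"F",np.round(arm.read_ft_force(),2),"op",round(arm.read_opening(),3))
def lower(x,y,z0,z1,F0,thr=2.0):
    "step down from z0 to z1, stop when upward force rises by thr"
    z=z0
    while z>z1+1e-6:
        z=max(z-.0015,z1);arm.line_to([x,y,z],.03);f=arm.read_ft_force()[2]-F0
        if f>thr: break
    print("lowered to",round(z,4),"dF",round(f,2));return z
E
python3 - <<'E'
from h import *
arm.movep([.6075,.207,.27],Q);st("above")
arm.line_to([.6075,.207,.182],.12)
for n in("side","top"): cv2.imwrite(f"pics/{n}1.png",snapshot(n))
st("at")
a=cv2.imread("pics/side1.png");b=cv2.imread("pics/top1.png")
cv2.imwrite("pics/c1.png",np.hstack([cv2.resize(a[190:320,150:280],None,fx=3,fy=3),cv2.resize(b[90:220,100:230],None,fx=3,fy=3)]))
E
```

```text
above t 1.92 tcp [0.6069 0.2089 0.2701] F [ 0.68 -0.29 -0.12] op 1.004
at t 2.9 tcp [0.6081 0.2073 0.1832] F [0.63 0.28 0.36] op 1.001
```

View pics/c1.png

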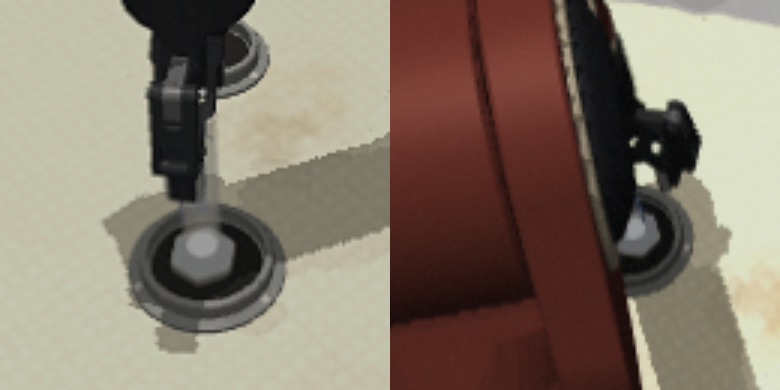

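```bash
python3 - <<'E'
from h import *
P=[[.6075,.207+.0425,.109],[.6075,.207-.0425,.109],[.6075,.207,.150],[.6075,.207,.1],[.6075,.207,.015]]
print(proj("side",P),"\n",(proj("side",P)-[150,190])*3)
E
```

```text
[[212.79287048 258.93081525]
 [218.97502711 224.01444573]
 [215.11125068 224.86369591]
 [216.17693348 244.17814644]
 [217.83654255 273.37689217]] 
 [[188.37861144 206.79244575]
 [206.92508132 102.04333718]
 [195.33375204 104.59108774]
 [198.53080044 162.53443931]
 [203.50962765 250.13067651]]
```

The near finger and tube agree with the projection to within about 3 mm, so I'll grip and lift.

```bash
python3 - <<'E'
from h import *
arm.move_gripper(0.0,30);st("closed")
x,y,z=arm.read_tool_pos()
arm.line_to([.6075,.207,.200],.05);st("lift")
arm.line_to([.6075,.207,.235],.1);arm.pause(.3);st("lift2")
for n in("side","top"): cv2.imwrite(f"pics/{n}2.png",snapshot(n))
E
```

```text
closed t 3.48 tcp [0.6076 0.2067 0.1822] F [-0.21 -0.21  1.91] op 0.28
lift t 3.99 tcp [0.6075 0.2071 0.2003] F [-0.01  0.65 -1.97] op 0.29
lift2 t 4.79 tcp [0.6072 0.2069 0.2343] F [-0.19 -0.53 -1.51] op 0.281
```

View pics/side2.png

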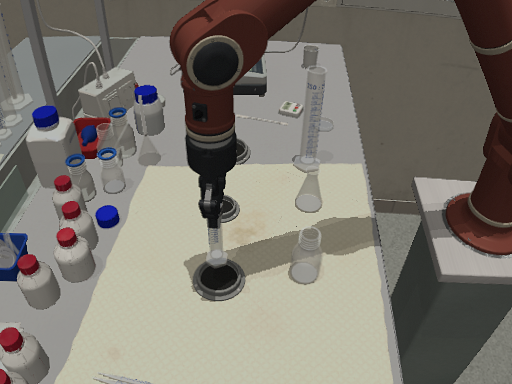

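The cylinder is lifted and hangs with its foot at about (217,257). Opening 0.28 is about 24 mm, which matches the tube. Moving over the small holder.

```bash
python3 - <<'E'
from h import *
P=proj("side",[[.6075,.207,.0585+.009]]);print(P)
arm.line_to([.625,.012,.235],.15)
arm.line_to([.625,.012,.205],.1);arm.pause(.3);st("over")
for n in("side","top"): cv2.imwrite(f"pics/{n}3.png",snapshot(n))
a=cv2.imread("pics/side3.png");b=cv2.imread("pics/top3.png")
cv2.imwrite("pics/c3.png",np.hstack([cv2.resize(a[120:250,150:280],None,fx=3,fy=3),cv2.resize(b[90:220,190:320],None,fx=3,fy=3)]))
E
```

```text
[[216.83328342 255.85045498]]
over t 7.1 tcp [0.6253 0.012  0.2056] F [-1.4   0.35 -1.42] op 0.287
```

View pics/c3.png

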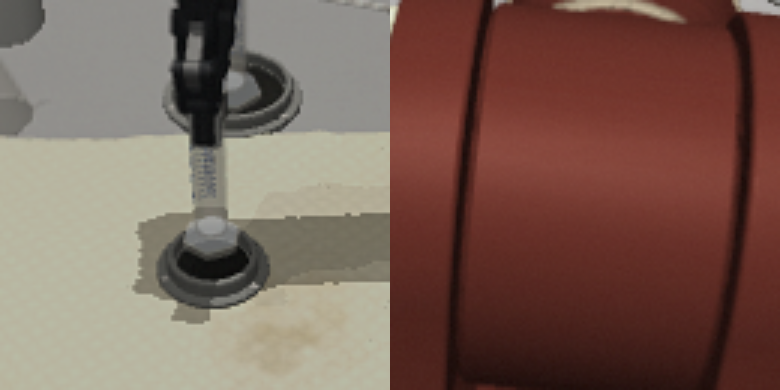

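The foot (x≈211 zoomed) is centred over the well (x≈212). Lowering.

```bash
python3 - <<'E'
from h import *
F0=arm.read_ft_force()[2]
arm.line_to([.625,.012,.188],.06);st("pre")
z=lower(.625,.012,.188,.1805,-1.4)
st("down")
for n in("side",): cv2.imwrite(f"pics/{n}4.png",snapshot(n))
a=cv2.imread("pics/side4.png")
cv2.imwrite("pics/c4.png",cv2.resize(a[120:250,150:280],None,fx=4,fy=4))
E
```

```text
pre t 7.63 tcp [0.6246 0.012  0.1872] F [ 0.14  1.19 -1.65] op 0.284
lowered to 0.1805 dF 6.0
down t 8.88 tcp [0.6255 0.0119 0.1821] F [-1.02 -0.75  4.6 ] op 0.28
```

View pics/c4.png

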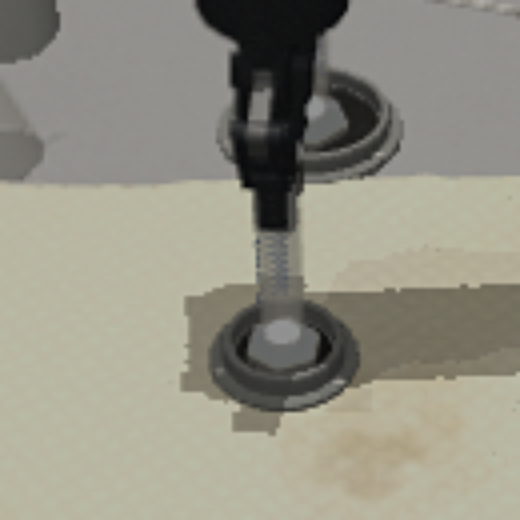

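Small is seated in the small well with contact at 6 N. Releasing, then moving to the medium one.

```bash
python3 - <<'E'
from h import *
arm.line_to([.625,.012,.1815],.03)
arm.move_gripper(1.0);st("open")
arm.line_to([.625,.012,.31],.15)
arm.line_to([.639,-.204,.31],.2)
arm.line_to([.639,-.204,.223],.12);st("at m")
for n in("side","top"): cv2.imwrite(f"pics/{n}5.png",snapshot(n))
a=cv2.imread("pics/side5.png")
cv2.imwrite("pics/c5.png",cv2.resize(a[60:240,150:350],None,fx=4,fy=4)[:600])
E
```

```text
open t 9.81 tcp [0.625  0.012  0.1815] F [ 0.24 -0.34 -0.61] op 0.996
at m t 12.93 tcp [ 0.6396 -0.2039  0.2239] F [-0.32  0.38  0.66] op 0.997
```

View pics/c5.png

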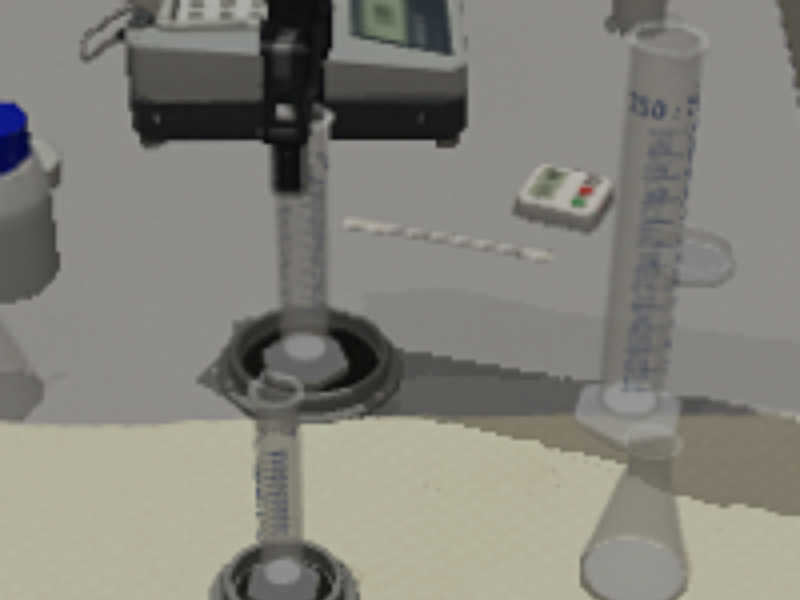

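View pics/top5.png

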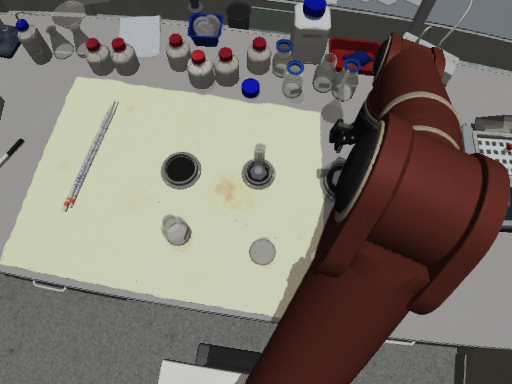

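Small stands upright in its well, mouth at (260,150) in the top view. The medium well at (181,170) is empty. The near finger is on the medium tube, so I'll grip.

```bash
python3 - <<'E'
from h import *
arm.line_to([.6375,-.204,.223],.05)
arm.move_gripper(0.0,35);st("closed")
arm.line_to([.6375,-.204,.245],.05);st("lift")
arm.line_to([.6375,-.204,.365],.15);st("up")
arm.line_to([.53,-.01,.365],.18)
arm.line_to([.608,.21,.365],.18)
arm.line_to([.608,.21,.255],.12);arm.pause(.3);st("over")
for n in("side","top"): cv2.imwrite(f"pics/{n}6.png",snapshot(n))
E
```

```text
closed t 13.81 tcp [ 0.6376 -0.2041  0.2231] F [-0.62 -0.26  0.2 ] op 0.375
lift t 14.4 tcp [ 0.6374 -0.204   0.2452] F [-0.36 -0.19 -2.8 ] op 0.377
up t 15.35 tcp [ 0.637  -0.2039  0.3636] F [-0.27 -0.28 -1.81] op 0.377
over t 19.55 tcp [0.6081 0.2101 0.2555] F [ 0.03  0.16 -1.67] op 0.378
```

View pics/side6.png

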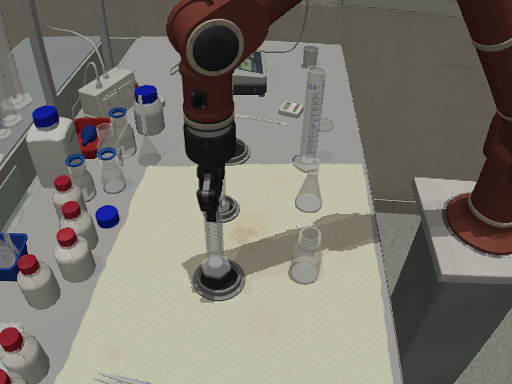

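View pics/top6.png

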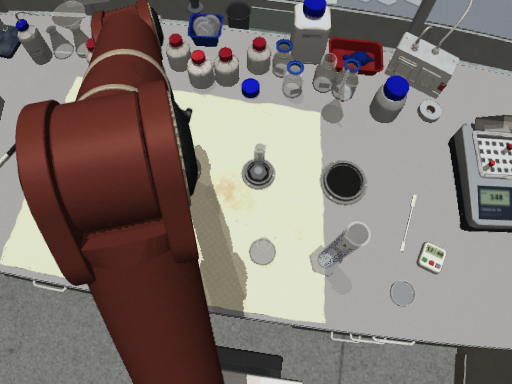

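```bash
python3 - <<'E'
from h import *
print(proj("side",[[.608,.21,.047],[.608,.21,.012]]))
arm.line_to([.608,.21,.230],.08)
for n in("side",): cv2.imwrite(f"pics/{n}7.png",snapshot(n))
a=cv2.imread("pics/side7.png")
cv2.imwrite("pics/c7.png",cv2.resize(a[200:320,150:290],None,fx=5,fy=5))
E
```

```text
[[216.76817057 264.08596538]
 [217.44253016 275.52685575]]
```

View pics/c7.png

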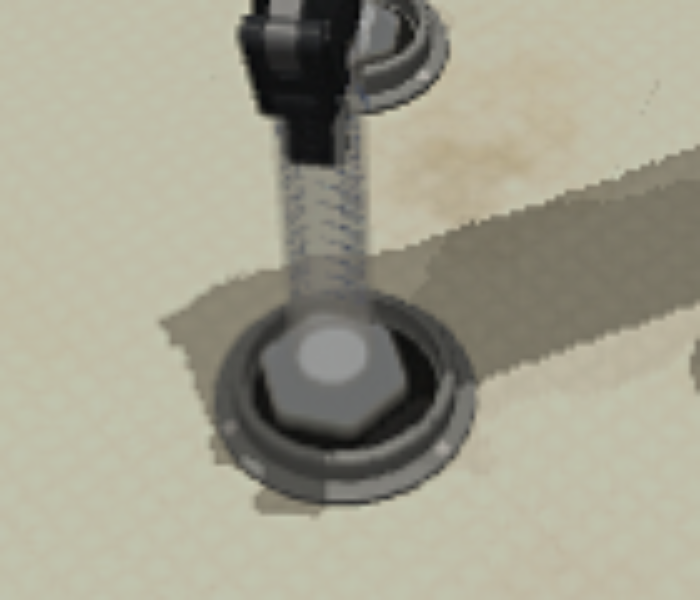

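The foot (centre x≈333 zoomed) sits about 14 px, or 5.5 mm, to the +x side of the well centre (x≈347). I'll shift −5 mm in x and set it down.

```bash
python3 - <<'E'
from h import *
arm.line_to([.603,.21,.230],.03);arm.pause(.3);st("shift");F0=arm.read_ft_force()[2]
z=lower(.603,.21,.230,.2205,-1.7);st("down")
cv2.imwrite("pics/side8.png",snapshot("side"))
a=cv2.imread("pics/side8.png")
cv2.imwrite("pics/c8.png",cv2.resize(a[200:320,150:290],None,fx=5,fy=5))
E
```

```text
shift t 20.77 tcp [0.6031 0.2099 0.23  ] F [ 0.4   0.89 -2.34] op 0.373
lowered to 0.2225 dF 3.0
down t 22.02 tcp [0.6034 0.2101 0.2231] F [-0.57  0.12  1.3 ] op 0.376
```

View pics/c8.png

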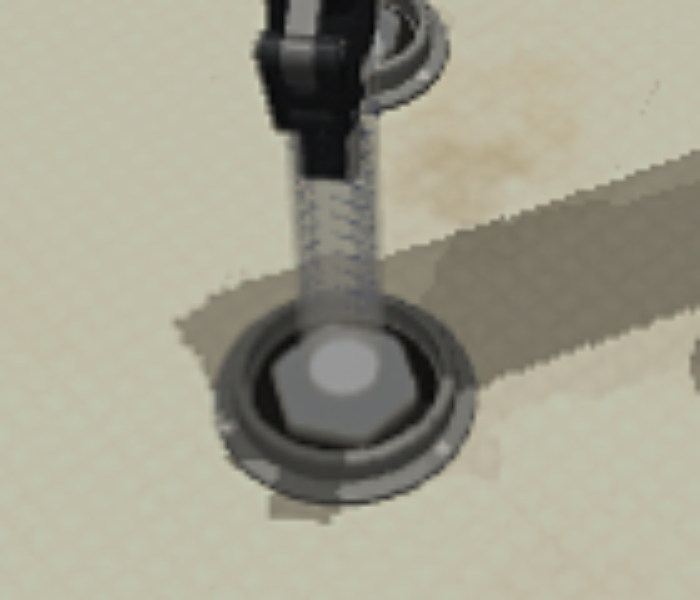

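Medium is seated and centred. Releasing and moving above the large one.

```bash
python3 - <<'E'
from h import *
arm.move_gripper(1.0);st("open")
arm.line_to([.603,.21,.40],.18)
arm.movep([.429,-.178,.40],Q);st("above l")
arm.line_to([.429,-.178,.36],.1)
for n in("side","top"): cv2.imwrite(f"pics/{n}9.png",snapshot(n))
E
```

```text
open t 22.64 tcp [0.603  0.21   0.2225] F [ 0.28 -0.3  -0.42] op 0.999
above l t 25.34 tcp [ 0.4299 -0.1769  0.4   ] F [-0.27  0.39  0.13] op 0.999
```

View pics/side9.png

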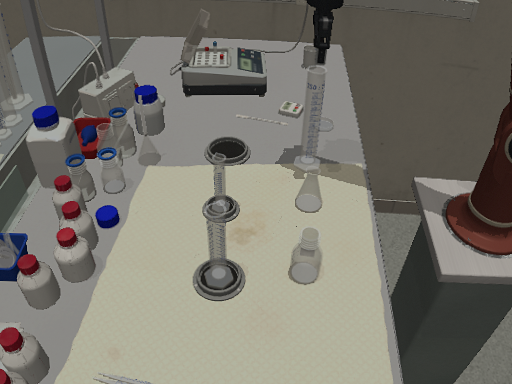

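View pics/top9.png

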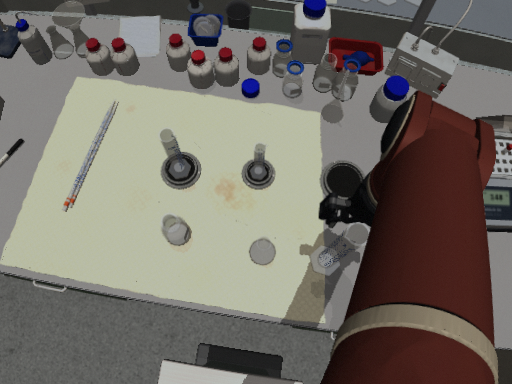

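```bash
python3 - <<'E'
from h import *
print(proj("side",[[.429,-.1355,.287],[.429,-.2205,.287]]),proj("top",[[.429,-.1355,.287]]))
a=cv2.imread("pics/side9.png");b=cv2.imread("pics/top9.png")
cv2.imwrite("pics/c9.png",np.hstack([cv2.resize(a[30:180,270:370],None,fx=4,fy=4),cv2.resize(b[160:310,300:400],None,fx=4,fy=4)]))
c=cv2.imread("pics/top6.png");im=c.max(2);m=(im<45).astype(np.uint8)
for n,im,box in(("top",c,(310,150,60,60)),("side",a,(195,130,65,40))):
    x,y,w,h=box;m=(im.max(2)[y:y+h,x:x+w]<50).astype(np.uint8)
    cs=cv2.findContours(m,0,1)[0];k=max(cs,key=cv2.contourArea);e=cv2.fitEllipse(k);p=(e[0][0]+x,e[0][1]+y)
    print(n,p,e[1],plane(n,p,.008))
E
```

```text
[[319.1236646   68.89210934]
 [317.36196402  52.48213359]] [[331.4403277  225.35194051]]
top (343.9405822753906, 180.07286834716797) (31.766510009765625, 33.50801086425781) [ 0.6396604  -0.20679797  0.008     ]
side (227.79176330566406, 147.60303497314453) (17.445255279541016, 32.22670364379883) [ 0.63631675 -0.21720263  0.008     ]
```

View pics/c9.png

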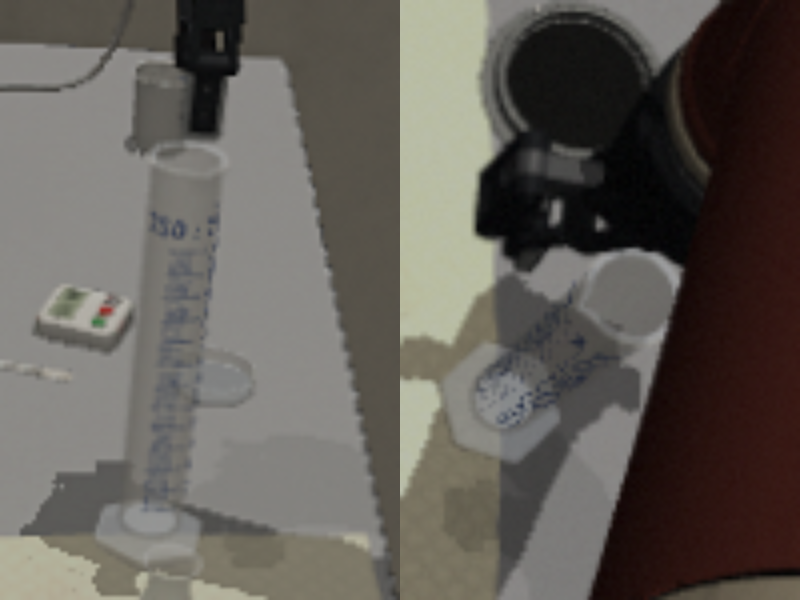

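```bash
python3 - <<'E'
from h import *
for z in(.009,.0045): print(plane("top",(326,260),z),plane("top",(325,260.2),z))
arm.line_to([.430,-.182,.36],.1)
arm.line_to([.430,-.182,.297],.1)
arm.move_gripper(.62,35);st("part")
for n in("side","top"): cv2.imwrite(f"pics/{n}10.png",snapshot(n))
a=cv2.imread("pics/side10.png");b=cv2.imread("pics/top10.png")
cv2.imwrite("pics/c10.png",np.hstack([cv2.resize(a[30:180,270:370],None,fx=4,fy=4),cv2.resize(b[190:290,300:400],None,fx=4,fy=6,interpolation=cv2.INTER_CUBIC)]))
E
```

```text
[ 0.42837845 -0.17895479  0.009     ] [ 0.42755986 -0.17663353  0.009     ]
[ 0.42934637 -0.17971983  0.0045    ] [ 0.42852376 -0.17738714  0.0045    ]
part t 27.45 tcp [ 0.43   -0.182   0.2972] F [-1.44  0.49 -0.04] op 0.618
```

View pics/c10.png

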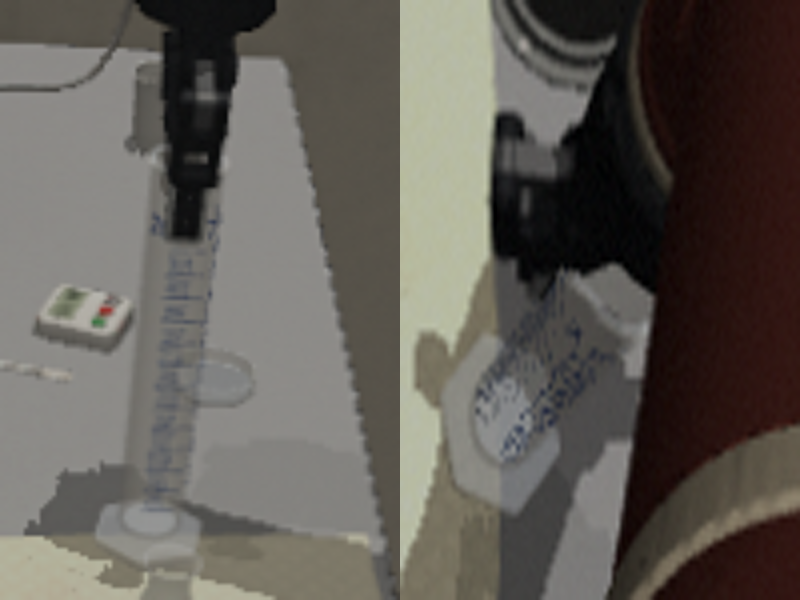

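The pads are centred on the tube in x and the cylinder hasn't been disturbed. Closing and lifting.

```bash
python3 - <<'E'
from h import *
arm.move_gripper(0.0,40);arm.pause(.2);st("closed")
arm.line_to([.430,-.182,.312],.05);st("lift")
arm.line_to([.430,-.182,.345],.1);arm.pause(.2)
for n in("side","top"): cv2.imwrite(f"pics/{n}11.png",snapshot(n))
st("up")
E
```

```text
closed t 28.01 tcp [ 0.4302 -0.1816  0.2973] F [0.61 2.08 4.25] op 0.482
lift t 28.46 tcp [ 0.4299 -0.1822  0.312 ] F [-0.28  0.12 -2.61] op 0.477
up t 29.24 tcp [ 0.4298 -0.1819  0.3444] F [ 0.1   0.24 -2.6 ] op 0.477
```

View pics/side11.png

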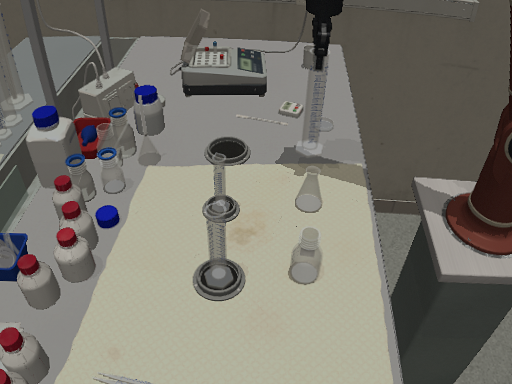

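Large is lifted and upright, foot at (309,147). Carrying it to the large holder.

```bash
python3 - <<'E'
from h import *
arm.line_to([.637,-.206,.345],.12)
arm.line_to([.637,-.206,.325],.08);arm.pause(.4)
for n in("side","top"): cv2.imwrite(f"pics/{n}12.png",snapshot(n))
st("over")
a=cv2.imread("pics/side12.png");b=cv2.imread("pics/top12.png")
cv2.imwrite("pics/c12.png",np.hstack([cv2.resize(a[80:180,180:270],None,fx=5,fy=5,interpolation=cv2.INTER_CUBIC),cv2.resize(b[130:230,300:370],None,fx=5,fy=5,interpolation=cv2.INTER_CUBIC)]))
print(proj("side",[[.637,-.206,.037],[.637,-.206,.018]]))
E
```

```text
over t 32.02 tcp [ 0.637  -0.206   0.3252] F [ 0.6   0.33 -2.66] op 0.48
[[226.85631327 141.01235388]
 [226.98185675 146.97652598]]
```

View pics/c12.png

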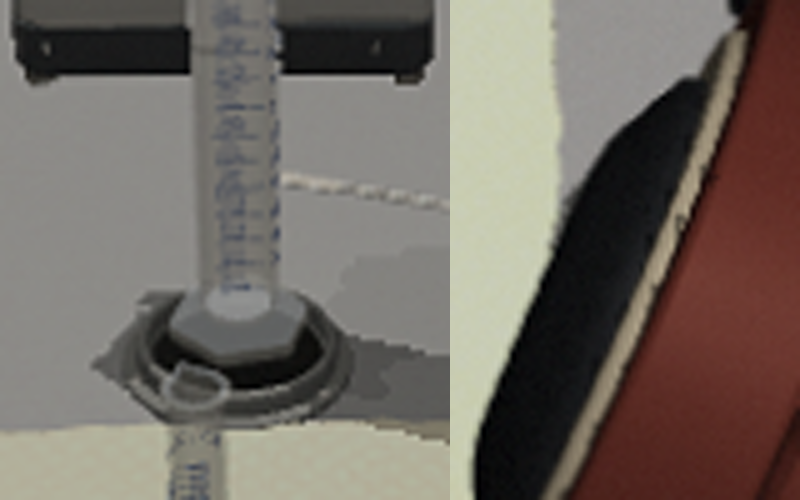

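```bash
python3 - <<'E'
from h import *
y=-.206
print("rim near/far, floor near",((proj("side",[[.637,y+.047,.018],[.637,y-.047,.018],[.637,y+.047,.006]])-[180,80])*5).round())
print("foot near-bottom/far-top",((proj("side",[[.637,y+.036,.028],[.637,y-.036,.037]])-[180,80])*5).round())
print("top: floor near", proj("top",[[.638,y,.006]]))
E
```

```text
rim near/far, floor near [[224. 389.]
 [245. 284.]
 [225. 407.]]
foot near-bottom/far-top [[226. 360.]
 [242. 266.]]
top: floor near [[343.41229077 180.91968426]]
```

The foot's centre spot (240,303) matches the prediction (234,305). The rim's near edge also agrees, so I'll lower it.

```bash
python3 - <<'E'
from h import *
arm.line_to([.6375,-.206,.311],.05);arm.pause(.2);st("pre")
cv2.imwrite("pics/side13.png",snapshot("side"))
z=lower(.6375,-.206,.311,.3005,-2.6);st("down")
cv2.imwrite("pics/side14.png",snapshot("side"))
f=lambda i:cv2.resize(cv2.imread(f"pics/side{i}.png")[110:180,190:265],None,fx=5,fy=5,interpolation=cv2.INTER_CUBIC)
cv2.imwrite("pics/c14.png",np.hstack([f(13),f(14)]))
E
```

```text
pre t 32.66 tcp [ 0.6376 -0.2061  0.3113] F [-0.07 -0.4  -2.64] op 0.473
lowered to 0.3035 dF 2.62
down t 33.96 tcp [ 0.6378 -0.206   0.304 ] F [-0.33 -0.04  0.02] op 0.478
```

View pics/c14.png

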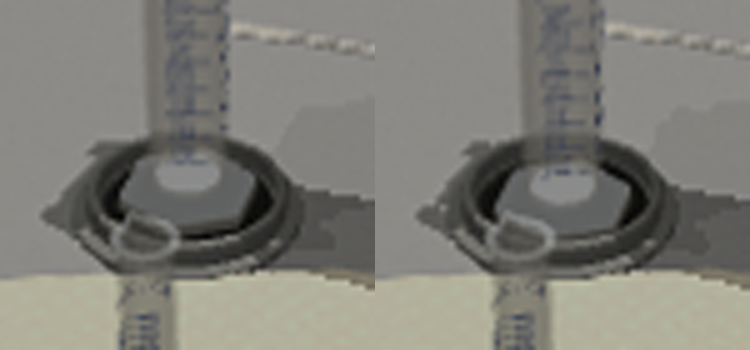

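The foot is inside the well, with contact at the expected height (0.3035 vs 0.303). Releasing, retreating and checking.

```bash
python3 - <<'E'
from h import *
arm.line_to([.6375,-.206,.3025],.02);st("seat")
arm.move_gripper(1.0);st("open")
arm.line_to([.6375,-.206,.41],.12)
arm.movep([.42,.30,.42],Q);arm.pause(.5);st("away")
for n in("side","top"): cv2.imwrite(f"pics/{n}15.png",snapshot(n))
E
```

```text
seat t 34.26 tcp [ 0.638  -0.2059  0.3039] F [-0.2   0.    5.97] op 0.478
open t 34.77 tcp [ 0.6374 -0.2061  0.3022] F [ 0.04 -0.42 -0.21] op 0.996
away t 38.3 tcp [0.4201 0.3    0.42  ] F [-0.4   0.53 -0.52] op 1.001
```

View pics/side15.png

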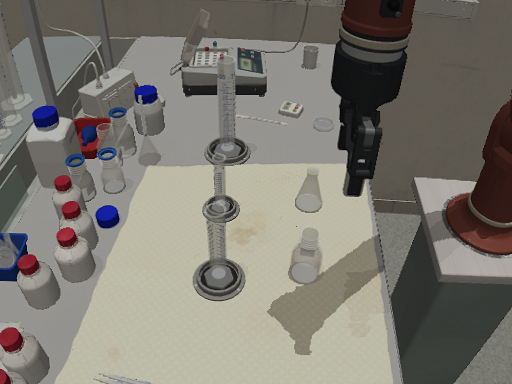

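View pics/top15.png

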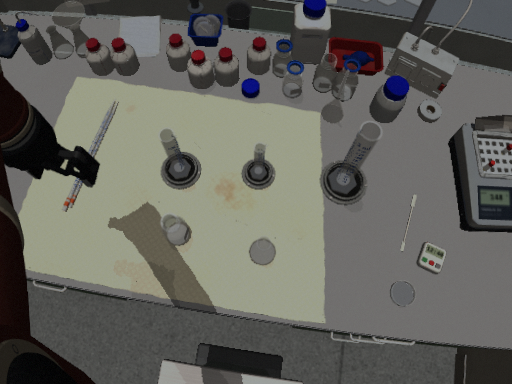

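All three stand upright in their own wells: in the top view small is at (258,173), medium at (181,169) and large at (344,181). The flask (262,251) and bottle (177,232) are where they began.

```bash
python3 -c "
from station import arm,ticket
print(arm.read_time()); print(ticket.finish_job())"
```

```text
38.4
the job is handed in; nothing more can be done
None
```

All three cylinders are put away upright in their own holders, and I handed the job in at 38.4 s. I moved the small one first, then the medium, then the large.

- **Setting down:** I lowered each cylinder in 1.5 mm steps until it touched the well floor. Vertical contact force stayed within about 6 N.
- **Last checks:** The final pictures from both cameras show each cylinder inside its own well. The flask and bottle are where they started, and the gripper is open and clear of everything.
- **Disagreements:** The two cameras differed by up to about 10 mm in y on some points. For the medium cylinder, the close-up showed its foot about 5 mm off centre, with its underside already just below the rim. I shifted it 5 mm towards the centre before setting it down. The final seating was checked by eye in the images and by contact height, not measured again precisely.

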